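# Fit the gasket and the keyed cartridge to a brass valve and hold it home for the screw

## Task

Assemble the brass valve clamped in the jig: lay the teal gasket ring flat around the raised lip of its hub and let go of it, then take the black cartridge from the rack, put its stem into the hub and turn it until its key slips into the keyway. Keep pushing against the valve's return spring until the cartridge flange is fully down on the gasket, and finish while still holding it pressed home, ready for the screw. Leave the grey cartridges and everything else on the bench where they are.

Things in the scene. Friction and masses are not known exactly. Their poses are not given: they have to be found in the camera images.
- hub_mouth (a point): Brass valve fixed in a jig: centre of its hub's mouth, level with the top of the hub's raised lip, 85 mm above the bench; z up along the bore, x to the keyway. Bore 20 mm across; one keyway 8.4 mm wide, open at the top, reaching 15 mm from the axis. The lip is 35 mm across and stands 3 mm above a flat shoulder 56 mm across, where the gasket lies around the lip.
- boss_top (a point): Top of the valve's screw boss (16 mm across), 43 mm from hub_mouth along its x, level with it; axes as hub_mouth. All else of valve and jig is lower: pipe along y, 110 mm long, top 29 mm below the mouth; toggle clamp on its +y end, at least 12 mm below the mouth and reaching out to 105 mm on the -x side; jig plate 100 x 130 mm.
- plunger (a joint): Valve's spring plunger, a disc in the bore; metres pushed down, 0 to 0.010; 5 N at 0 plus 1 N per mm. At 0 its top is 16 mm below hub_mouth. Height of cartridge_grip above hub_mouth: 35 mm with the key resting on the lip, not yet over the keyway; 27 mm when the stem meets the plunger; 21 mm home on the gasket (plunger 0.006, 11 N). Not held down, it rises again.
- gasket_center (a point): Centre of the loose teal gasket ring, half-way up: rigid fibre, 60 mm outside, 44 mm inside, 5 mm thick, 15 g. It starts flat on a round white stand 52 mm across, overhanging all round, its centre 30.5 mm above the bench; a low post of the stand stands 3 mm up inside it. Laid on the hub, its centre is 0.5 mm below hub_mouth.
- gasket: The same teal gasket ring; origin at the centre of its underside.
- cartridge_grip (a point): Loose black cartridge, 70 g: point on its axis, in the middle of its grip section (26 mm tall, two flats 18 mm apart facing +y and -y, 27 mm long along x). z up; x to its key and screw ear. Its top is 29 mm above this point. Flange 58 mm across from 13 to 19 mm below it, with the ear reaching 51 mm from the axis along +x; stem below, its foot 43 mm below this point.
- cartridge: The same black cartridge; origin at the foot of its stem, axes as cartridge_grip. Stem 18 mm across, foot chamfered; its one key, 6 mm wide, reaches 13.5 mm from the axis towards +x, from the flange down to 8 mm above the foot. Starts upright in a hole of a plywood rack, flange on the rack's top (36 mm above the bench), in a row with two grey ones 85 mm apart.
- grey_cartridge_a: Bystander: grey cartridge of the same shape in the rack, origin at the foot of its stem (12 mm above the bench); its top is 84 mm above the bench.
- grey_cartridge_b: Bystander: the other grey cartridge in the rack, as grey_cartridge_a.
- finished_valve_a: Bystander: finished brass valve with gasket and black cartridge standing loose on the bench, about 75 x 110 mm, 114 mm tall; origin at the centre of its underside.
- finished_valve_b: Bystander: second finished valve, as finished_valve_a.
- grease_jar: Bystander: white jar with blue cap, 52 mm across, 50 mm tall; origin at the centre of its underside.
- bench_driver: Bystander: screwdriver, 200 mm long, orange handle, lying on the bench; origin below its middle.
- screw_carton: Bystander, fixed: open yellow carton of screws, 120 x 130 x 55 mm; origin at the centre of its underside.
There are look-alikes about, which are no part of the job. Leave any purple or red look-alike of the part that bears hub_mouth alone. Leave any green or pink look-alike of the cartridge alone.

How it is judged:
By the outcome, as a careful person would: the job done as asked, in the order asked, and still so for the second after the job is handed in, while the arm keeps its last pose, push and grip.
It also fails if it takes over 67 s, if anything falls off the work surface, if the arm or the gripper's body presses on something with over 40 N, if the wrist force passes 120 N, or if a joint passes its speed limit or range.

## Robot

A 6-joint arm with a two-finger parallel gripper is mounted at the origin on the work surface. World frame = base frame: x ahead of the robot, y to its left, z up, the work surface at z = 0. Lengths are in m, angles in rad, forces in N, time in s.
With the tool pointing down it reaches from about 0.35 to 0.95 m from the base axis. Payload 17.4 kg.
Tool frame: the origin (TCP) lies on the front face of the gripper's body, between the roots of the fingers; the fingertips stand 84 mm ahead of it and the grasp point (between the pads) lies 65 mm ahead of it (arm.nose_length is the distance from the TCP to the fingertips, in m); z points along the fingers, y is the line along which they close (so a half turn about z gives the same grasp; the last joint's range is limited). The gripper opens to 93 mm and grips with 3 to 60 N. Pads are 15 mm wide; open, the fingers measure 128 mm over their backs; the gripper's body (75 mm by 188 mm) begins 65 mm behind the grasp point.
Start: joints at [-1.266, 0.116, 1.442, -0, 1.584, -0.038], TCP at [0.227, -0.636, 0.303] pointing down, gripper open.
Joint ranges: [-2.83, 2.83], [-0.83, 2.19], [0.07, 2.5], [-1.14, 4.28], [0.01, 3], [-2.97, 2.97]. Speed limits (rad/s): [1.89, 1.89, 2.22, 3.14, 3.14, 3.14].

## Interface

Orientations are given as a 3x3 rotation matrix whose columns are the frame's x, y, z axes.
In Python, from station import arm gives the robot as it stands. The module is installed in compiled form; this text tells all that it offers.
- The arm moves only by the tool step_arm, never from a script. Its arguments are lists of equal length, an entry for each row: "dr": the turn, a rotation vector about the tool's x, y, z in units of 6 degrees (1.0 is 6 degrees), a list of three; "dp": the shift along the tool's x, y, z in units of 40 mm (1.0 is 40 mm), a list of three; "jaw": the finger opening in mm, from 0 to 93. A call has 1 to 12 rows; each row shifts and turns the commanded pose from where the row before left it, along the tool's axes as they then stand; what a row does not reach is not made up. A row lasts 1/12 s, in which the tool goes at most 41.7 mm and 7.16 degrees, less where a joint would pass 70% of its speed; a pose out of reach is approached as far as the arm can. A call is refused whole if a number of a shift passes 1 or a number of a turn 1, either way. A call with a gripper value outside its range is refused whole. The fingers move at their own pace and stop on an object; the grip force is fixed at half the most. Time passes only in rows, so rows that do not move let the fingers close. It gives the time, the measured TCP pose, the force, the opening and the grip force at its end, in the units of the state.
- arm.observe(): the state, without advancing time (a new reading comes with each control period).
- arm.get_image(name): name is "scene" or "top" or "wrist"; returns the picture (400x640x3 uint8, red, green, blue); there is no depth.
- arm.camera_info(name): a dict with "camera_matrix" (3x3 intrinsics, pixels), "position" and "orientation" of the camera in the world; the wrist camera has in their place "tool_from_camera" (4x4, takes a point from camera to tool coordinates, whose origin is the TCP and whose axes are the flange's). Camera axes: x right, y down, z forward; pixel columns grow to the right and rows downward; lengths in m; the calibration is good to about 2 mm. A picture is of the moment at which its call begins: read the wrist's pose just before it. camera_info takes no time and is no camera call.
- arm.job_done(): hands the job in; it is judged then, once.
The state is a dict: "time": time; "q": joint angles; "qd": joint speeds; "tau": joint torques, N m; "tool_pos": TCP position; "tool_rot": TCP orientation; "contact_force": force on the tool from outside, world axes, zero at the start; "moment": the same for the moment, N m; "gripper_width": finger opening in m; "gripper_force": force on a finger pad.
Only numpy, scipy, OpenCV 4.12 (cv2) and the standard library are available. Lean on these libraries where they do the work, as an engineer would, in place of code of your own. Each camera call takes 0.05 s, during which the arm holds its last target. There are 200 camera calls.

## Working session

There is one attempt and no reset: what is moved stays moved. The work goes in short steps, Python scripts to look and compute and a tool call to move; the robot and the scene stay as the last step left them, time stands still between calls to the robot, and variables do not carry over. Pictures are saved under pics/ and viewed, at most 10 in all, crops included, and the job is handed in when it is done.

Besides the shell and the picture viewer there is one more tool, called after "Emit:" as name(argument=value, ...), one argument or row to a line, values as JSON. step_arm: Moves the arm, as the interface text tells. Its arguments: {"type":"object","properties":{"dr":{"type":"array"},"dp":{"type":"array"},"jaw":{"type":"array"}},"required":["dr","dp","jaw"]}

```bash
mkdir -p pics; cat > h.py <<'E'
import numpy as np, cv2
from station import arm
def cam(name):
    i=arm.camera_info(name); K=np.array(i["camera_matrix"])
    if name=="wrist":
        s=arm.observe(); T=np.array(i["tool_from_camera"]); R=np.array(s["tool_rot"])
        return K,R@T[:3,:3],np.array(s["tool_pos"])+R@T[:3,3]
    return K,np.array(i["orientation"]),np.array(i["position"])
def ray(c,u,v,z):
    K,R,p=c; d=R@np.linalg.solve(K,[u,v,1.]); return p+d*(z-p[2])/d[2]
def proj(c,P):
    K,R,p=c; q=K@(R.T@(np.array(P)-p)); return q[:2]/q[2]
def shot(name,fn):
    c=cam(name); im=arm.get_image(name)[:,:,::-1].copy(); cv2.imwrite("pics/"+fn,im); return c,im
E
python3 - <<'E'
from h import *
c,a=shot("top","top.png"); c2,b=shot("scene","scene.png")
print(c,c2); print(arm.camera_info("wrist")); print(arm.observe())
E
```

```text
(array([[393.33939624,   0.        , 321.77129791],
       [  0.        , 393.33939624, 202.46772016],
       [  0.        ,   0.        ,   1.        ]]), array([[-0.00747857, -0.99717443,  0.07474781],
       [-0.99992386,  0.00672356, -0.01034729],
       [ 0.00981548, -0.0748195 , -0.99714878]]), array([ 0.43962133, -0.04114393,  1.12904905])) (array([[389.90815456,   0.        , 323.47515681],
       [  0.        , 389.90815456, 203.48434856],
       [  0.        ,   0.        ,   1.        ]]), array([[ 0.24254121,  0.69738188, -0.67441255],
       [ 0.97011764, -0.16951061,  0.17360276],
       [ 0.00674734, -0.69636533, -0.71765577]]), array([ 1.36287499, -0.2619621 ,  0.97155949]))
{'camera_matrix': array([[331.54280934,   0.        , 326.31950381],
       [  0.        , 331.54280934, 197.48962424],
       [  0.        ,   0.        ,   1.        ]]), 'tool_from_camera': array([[-6.01747524e-04, -9.62565304e-01, -2.71049209e-01,
         7.52439273e-02],
       [ 9.99999616e-01, -4.06671214e-04, -7.75872743e-04,
        -5.37580863e-04],
       [ 6.36600272e-04, -2.71049571e
[... 256 characters left out ...]
77873889e-02]), 'qd': array([ 7.92707474e-04, -9.15140885e-04,  4.85672766e-05,  9.34330290e-04,
       -5.78318078e-04, -8.16913501e-04]), 'tau': array([ 2.48813172e-03, -7.22890806e+01, -6.23868370e+01,  7.82401976e-02,
        2.28034216e-02, -9.64198944e-05]), 'tool_pos': array([ 0.22683903, -0.63565295,  0.30210912]), 'tool_rot': array([[ 9.41823886e-01,  3.36106619e-01, -3.28839321e-04],
       [ 3.36106780e-01, -9.41823433e-01,  9.23396146e-04],
       [ 6.50978377e-07, -9.80201672e-04, -9.99999520e-01]]), 'contact_force': array([-0.04324103, -0.15311509, -0.49995441]), 'moment': array([-0.00557542,  0.00413904,  0.013479  ]), 'gripper_force': 0.0, 'gripper_width': 0.0931155718405606}
```

View pics/top.png

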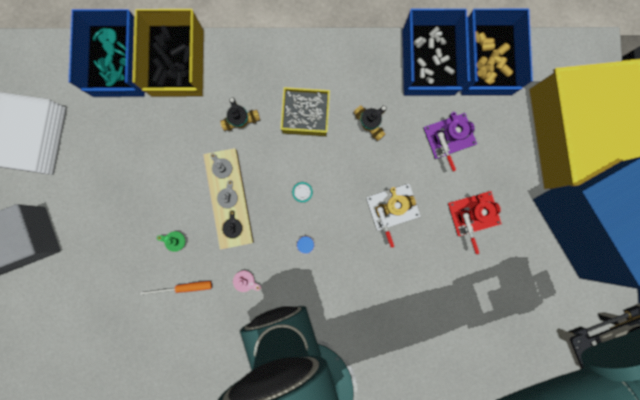

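View pics/scene.png

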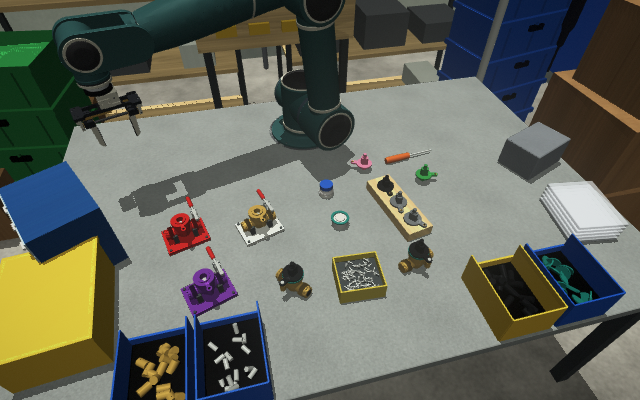

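The top view shows the brass valve in the white jig at (398,204), with purple (459,128) and red (486,207) look-alikes. The teal ring on the white stand is at (302,192). The rack holds grey cartridges at (222,167) and (228,197) and the black one at (233,228). Green (175,240) and pink (244,280) are look-alikes, and the black cartridges at (238,117) and (371,118) belong to finished valves. So I want the brass valve, the teal ring and the black cartridge at the rack's end. I'll confirm them in one enlarged crop.

```bash
python3 - <<'E'
from h import *
a=cv2.imread("pics/top.png"); 
f=lambda x,y,w: cv2.resize(a[y-w:y+w,x-w:x+w],(390,390),interpolation=cv2.INTER_CUBIC)
cv2.imwrite("pics/crop.png",np.hstack([f(396,208,32),f(230,228,32)]))
c=cam("top")
hsv=cv2.cvtColor(a,cv2.COLOR_BGR2HSV)
m=cv2.inRange(hsv,(80,80,40),(98,255,255)); m[:160]=0;m[220:]=0;m[:,:270]=0;m[:,330:]=0
x,y,w,h=cv2.boundingRect(m); print(x,y,w,h, ray(c,x+w/2-.5,y+h/2-.5,.031))
print("hub",ray(c,400,203,.085),"cart",ray(c,233,228,.084),"cart flange",ray(c,233,228,.04))
E
```

```text
292 182 21 20 [0.55314644 0.0026726  0.031     ]
hub [ 0.51505468 -0.26059769  0.085     ] cart [0.45180478 0.18338633 0.084     ] cart flange [0.45231774 0.1928398  0.04      ]
```

View pics/crop.png

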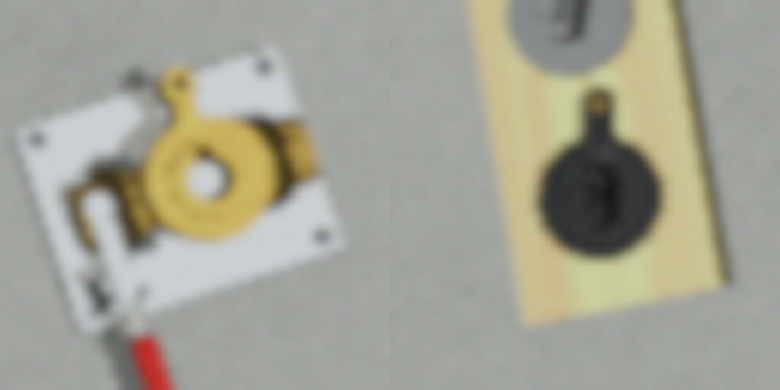

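The crops confirm it: a brass hub in the white jig with its centre at px (398,206) and boss at (393,190), so yaw is about 16°. The black cartridge is at (232,228) with its ear at (232,213), so yaw is about 1°. Next I go above the hub for a close look.

```bash
cat >> h.py <<'E'
def go(t,yaw=None):
    s=arm.observe(); R=np.array(s["tool_rot"]); p=np.array(s["tool_pos"]); y=np.degrees(np.arctan2(R[1,0],R[0,0]))
    print("pos",p.round(4),"yaw",y.round(2),"F",np.round(s["contact_force"],1),"t",s["time"],"w",round(s["gripper_width"],4),"tiltz",R[:,2].round(4))
    if yaw is not None:
        print("turn z units",(y-yaw)/6)
        a=np.radians(yaw); R=np.array([[np.cos(a),np.sin(a),0],[np.sin(a),-np.cos(a),0],[0,0,-1]])
    print("shift units",(R.T@(np.array(t)-p)/.04).round(3))
E
python3 - <<'E'
from h import *
c=cam("top"); h=ray(c,398.3,205.7,.085); b=ray(c,393.5,189.5,.085); print(h,b,np.linalg.norm(b-h),np.degrees(np.arctan2(*(b-h)[1::-1])))
go([h[0],h[1],.27],16.5)
E
```

```text
[ 0.50787028 -0.25589599  0.085     ] [ 0.55135528 -0.24399679  0.085     ] 0.04508365980034561 15.303737736496315
pos [ 0.2268 -0.6357  0.3021] yaw 19.64 F [-0.  -0.2 -0.5] t 0.1 w 0.0931 tiltz [-3.e-04  9.e-04 -1.e+00]
turn z units 0.5233091230391592
shift units [ 9.433 -7.108  0.803]
```

Emit:
step_arm(
  dr=[
    [0,0,0.52],
    [0,0,0],
    [0,0,0],
    [0,0,0],
    [0,0,0],
    [0,0,0],
    [0,0,0],
    [0,0,0],
    [0,0,0],
    [0,0,0],
    [0,0,0],
    [0,0,0],
  ],
  dp=[
    [0.5,-0.35,0.07],
    [0.8,-0.6,0.07],
    [0.8,-0.6,0.07],
    [0.8,-0.6,0.07],
    [0.8,-0.6,0.07],
    [0.8,-0.6,0.07],
    [0.8,-0.6,0.07],
    [0.8,-0.6,0.07],
    [0.8,-0.6,0.07],
    [0.8,-0.6,0.07],
    [0.8,-0.6,0.07],
    [0.5,-0.35,0.07],
  ],
  jaw=[93,93,93,93,93,93,93,93,93,93,93,93],
)

```text
time: 1.1
tool_pos: [0.4961, -0.2727, 0.2689]
tool_rot: [[0.958, 0.286, 0.0], [0.286, -0.958, 0.001], [0.0, -0.0, -1.0]]
contact_force: [-0.3, 0.7, -0.5]
gripper_width: 0.0929
gripper_force: 0.0
```

Emit:
step_arm(
  dr=[
    [0,0,0],
    [0,0,0],
    [0,0,0],
  ],
  dp=[
    [0.4,-0.3,0],
    [0,0,0],
    [0,0,0],
  ],
  jaw=[93,93,93],
)

```text
time: 1.35
tool_pos: [0.5069, -0.259, 0.2688]
tool_rot: [[0.958, 0.286, -0.001], [0.286, -0.958, 0.0], [-0.001, -0.0, -1.0]]
contact_force: [-1.4, 0.2, 0.1]
gripper_width: 0.0928
gripper_force: 0.0
```

```bash
python3 - <<'E'
from h import *
go([.5079,-.2559,.27],16.5)
c,a=shot("wrist","w1.png"); print(proj(c,[.5079,-.2559,.085]))
np.savez("w1.npz",K=c[0],R=c[1],p=c[2])
E
```

```text
pos [ 0.5069 -0.259   0.2688] yaw 16.62 F [-1.4  0.2  0.1] t 1.35 w 0.0928 tiltz [-6.e-04  1.e-04 -1.e+00]
turn z units 0.020798728174166687
shift units [ 0.045 -0.066 -0.029]
[324.09706807 195.76646652]
```

View pics/w1.png

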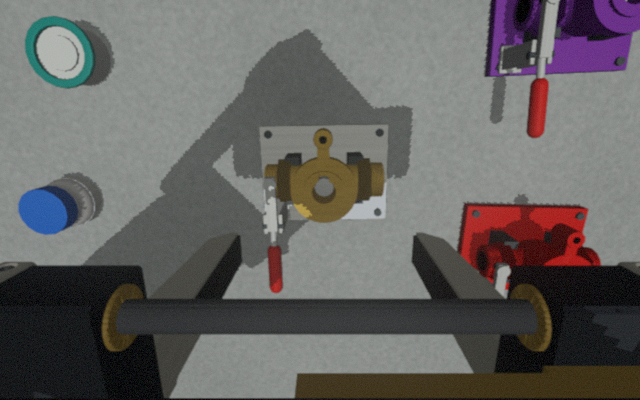

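The wrist view shows the brass hub with its bore at about (323,187), the boss hole at (322,138) and the toggle clamp at lower left. The gasket is on its stand at (60,51).

```bash
python3 - <<'E'
from h import *
d=np.load("w1.npz"); c=(d["K"],d["R"],d["p"]); a=cv2.imread("pics/w1.png")
hsv=cv2.cvtColor(a,cv2.COLOR_BGR2HSV)
m=cv2.inRange(hsv,(12,90,40),(32,255,255)); m[:110]=0;m[235:]=0;m[:,:255]=0;m[:,395:]=0
cs,_=cv2.findContours(m,cv2.RETR_EXTERNAL,cv2.CHAIN_APPROX_NONE); k=max(cs,key=cv2.contourArea)
f=np.zeros_like(m); cv2.drawContours(f,[k],-1,255,-1)
dt=cv2.distanceTransform(f,cv2.DIST_L2,5); _,r,_,l=cv2.minMaxLoc(dt); print("disc",l,r,ray(c,*l,.082))
n=cv2.bitwise_and(f,~m); 
for q in cv2.findContours(n,cv2.RETR_EXTERNAL,cv2.CHAIN_APPROX_NONE)[0]:
    if cv2.contourArea(q)>8:
        M=cv2.moments(q); print("hole",cv2.boundingRect(q),M["m10"]/M["m00"],M["m01"]/M["m00"])
p=k[:,0,:].astype(float)
# shoulder edge: near-side arc
s=p[(p[:,1]>195)&(p[:,0]>285)&(p[:,0]<362)]; 
P=np.array([ray(c,u,v,.082) for u,v in s]); A=np.c_[2*P[:,:2],np.ones(len(P))]; z=np.linalg.lstsq(A,(P[:,:2]**2).sum(1),rcond=None)[0]; print("arc fit",z[:2],np.sqrt(z[2]+z[:2]@z[:2]),len(P))
b=ray(c,322.3,138.3,.085); print("boss",b)
for u in range(180,196,3): print(u,a[u,305:342].max(1).tolist())
cr=cv2.resize(a[115:245,250:400],None,fx=4,fy=4,interpolation=cv2.INTER_CUBIC); g=cv2.convertScaleAbs(cr,alpha=1.8); cv2.imwrite("pics/w1c.png",g)
E
```

```text
disc (323, 189) 32.156593322753906 [ 0.51246255 -0.25357034  0.082     ]
hole (314, 176, 20, 21) 323.5674390968508 186.97326203208556
hole (320, 137, 6, 6) 322.5 139.5
arc fit [ 0.51413359 -0.25320057] 0.02998535459987635 86
boss [ 0.55280354 -0.24112561  0.085     ]
180 [107, 104, 110, 112, 111, 110, 111, 108, 109, 109, 110, 108, 110, 102, 103, 109, 114, 113, 115, 117, 114, 115, 115, 113, 114, 112, 112, 111, 111, 113, 113, 112, 114, 111, 108, 108, 101]
183 [105, 107, 107, 107, 108, 105, 104, 109, 109, 111, 107, 109, 114, 117, 113, 113, 114, 111, 117, 116, 114, 116, 115, 116, 115, 111, 113, 106, 111, 108, 106, 111, 108, 110, 109, 107, 109]
186 [107, 109, 109, 110, 110, 110, 109, 103, 106, 104, 98, 109, 113, 110, 111, 109, 109, 109, 113, 109, 112, 111, 109, 113, 112, 111, 107, 106, 98, 105, 110, 110, 109, 109, 110, 110, 112]
189 [112, 111, 111, 111, 112, 111, 104, 87, 70, 78, 92, 103, 108, 110, 107, 109, 111, 110, 115, 113, 110, 112, 109, 109, 110, 111, 110, 100, 90, 77, 87, 107, 106, 109, 110, 110, 108]
192 [111, 112, 110, 115, 114, 111, 98, 80, 66, 66, 69, 93, 106, 109, 108, 106, 110, 108, 109, 107, 107, 104, 108, 109, 110, 106, 98, 80, 69, 64, 83, 104, 111, 114, 113, 113, 113]
195 [110, 111, 116, 110, 113, 113, 108, 92, 72, 64, 63, 70, 72, 75, 86, 91, 98, 103, 101, 106, 105, 101, 97, 89, 79, 67, 67, 71, 71, 73, 93, 110, 113, 113, 109, 114, 113]
```

View pics/w1c.png

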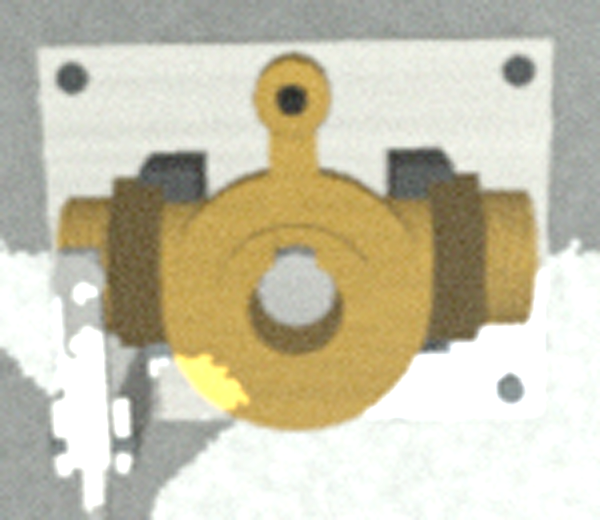

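```bash
python3 - <<'E'
from h import *
d=np.load("w1.npz"); c=(d["K"],d["R"],d["p"])
h=ray(c,323.8,191.7,.085); b=ray(c,322.9,137.8,.085); print(h,b,np.linalg.norm(b-h),np.degrees(np.arctan2(*(b-h)[1::-1])))
print("gasket wrist",ray(c,60,51,.031))
a=np.radians(16); x=np.array([np.cos(a),np.sin(a),0]);y=np.array([-x[1],x[0],0])
for t in (x,-x,y,-y): print("rim",proj(c,h+.01*t), "shoulder",proj(c,h+.028*t-[0,0,.003]))
go([.553,.003,.21],16.5)
E
```

```text
[ 0.51118096 -0.25467238  0.085     ] [ 0.55331519 -0.2414705   0.085     ] 0.04415408758542816 17.39728878514377
gasket wrist [0.55456217 0.00379723 0.031     ]
rim [323.9004499  179.90859436] shoulder [324.11375975 157.50051707]
rim [323.7015172  203.26049611] shoulder [323.56056062 222.29795855]
rim [311.72773325 191.57681388] shoulder [290.3748188  190.44538373]
rim [335.87060269 191.82316914] shoulder [357.27156826 191.12835099]
pos [ 0.5065 -0.2596  0.269 ] yaw 16.56 F [-0.   0.4  0.3] t 1.4 w 0.0925 tiltz [-5.e-04 -0.e+00 -1.e+00]
turn z units 0.010083966953311338
shift units [ 2.979 -5.966  1.474]
```

Emit:
step_arm(
  dr=[
    [0,0,0],
    [0,0,0],
    [0,0,0],
    [0,0,0],
    [0,0,0],
    [0,0,0],
    [0,0,0],
    [0,0,0],
    [0,0,0],
    [0,0,0],
    [0,0,0],
  ],
  dp=[
    [0.2,-0.4,0.1],
    [0.35,-0.7,0.17],
    [0.35,-0.7,0.17],
    [0.35,-0.7,0.17],
    [0.35,-0.7,0.17],
    [0.35,-0.7,0.17],
    [0.35,-0.7,0.17],
    [0.35,-0.7,0.17],
    [0.32,-0.66,0.18],
    [0,0,0],
    [0,0,0],
  ],
  jaw=[93,93,93,93,93,93,93,93,93,93,93],
)

```text
time: 2.32
tool_pos: [0.5526, 0.0027, 0.2099]
tool_rot: [[0.958, 0.285, -0.001], [0.285, -0.958, -0.0], [-0.001, -0.0, -1.0]]
contact_force: [0.2, -0.8, 0.2]
gripper_width: 0.0932
gripper_force: 0.0
```

```bash
cat >> h.py <<'E'
def circ(P):
    P=np.array(P)[:,:2]; z=np.linalg.lstsq(np.c_[2*P,np.ones(len(P))],(P**2).sum(1),rcond=None)[0]
    return z[:2],np.sqrt(z[2]+z[:2]@z[:2])
def ring(c,a,z):
    hsv=cv2.cvtColor(a,cv2.COLOR_BGR2HSV); m=cv2.inRange(hsv,(78,90,30),(98,255,255))
    m=cv2.morphologyEx(m,cv2.MORPH_OPEN,np.ones((3,3)))
    k=max(cv2.findContours(m,cv2.RETR_EXTERNAL,cv2.CHAIN_APPROX_NONE)[0],key=cv2.contourArea); k=cv2.convexHull(k)
    (u,v),ax,an=cv2.fitEllipse(k); print("ellipse px",u,v,ax,"bbox",cv2.boundingRect(k))
    return circ([ray(c,*q,z) for q in k[:,0]])
E
python3 - <<'E'
from h import *
c,a=shot("wrist","w2.png"); print(ring(c,a,.033))
print(ring(c,a,.028)); t=arm.observe()
go([.5535,.003,.108],16.5)
E
```

```text
ellipse px 325.8857727050781 197.61756896972656 (69.56285858154297, 71.45454406738281) bbox (291, 163, 71, 70)
(array([0.5534811 , 0.00415739]), np.float64(0.029172170134342985))
ellipse px 325.8857727050781 197.61756896972656 (69.56285858154297, 71.45454406738281) bbox (291, 163, 71, 70)
(array([0.55210589, 0.00375993]), np.float64(0.029735972123213925))
pos [0.5527 0.002  0.2103] yaw 16.52 F [-0.8 -0.3  0.1] t 2.3667 w 0.093 tiltz [-3.e-04 -3.e-04 -1.e+00]
turn z units 0.0029176397438946586
shift units [ 0.027 -0.019  2.558]
```

Emit:
step_arm(
  dr=[
    [0,0,0],
    [0,0,0],
    [0,0,0],
    [0,0,0],
    [0,0,0],
    [0,0,0],
    [0,0,0],
    [0,0,0],
    [0,0,0],
    [0,0,0],
    [0,0,0],
    [0,0,0],
  ],
  dp=[
    [0.03,-0.04,0.4],
    [0,0,0.7],
    [0,0,0.7],
    [0,0,0.5],
    [0,0,0.25],
    [0,0,0],
    [0,0,0],
    [0,0,0],
    [0,0,0],
    [0,0,0],
    [0,0,0],
    [0,0,0],
  ],
  jaw=[93,93,93,93,80,70,66,62,58,56,56,56],
)

```text
time: 3.37
tool_pos: [0.554, 0.0045, 0.1097]
tool_rot: [[0.959, 0.284, 0.002], [0.284, -0.959, -0.0], [0.002, 0.001, -1.0]]
contact_force: [-0.6, -2.5, 7.0]
gripper_width: 0.0584
gripper_force: 30.0
```

Emit:
step_arm(
  dr=[
    [0,0,0],
    [0,0,0],
    [0,0,0],
    [0,0,0],
  ],
  dp=[
    [0,0,0],
    [0,0,0],
    [0,0,0],
    [0,0,0],
  ],
  jaw=[56,56,56,56],
)

```text
time: 3.7
tool_pos: [0.554, 0.0045, 0.1097]
tool_rot: [[0.959, 0.284, 0.002], [0.284, -0.959, -0.0], [0.002, 0.001, -1.0]]
contact_force: [-1.3, -1.9, 7.3]
gripper_width: 0.0582
gripper_force: 30.0
```

```bash
python3 - <<'E'
from h import *
c,a=shot("wrist","w3.png"); print(ring(c,a,.033))
go([.5535,.003,.21],16.5)
E
```

```text
ellipse px 326.3891296386719 252.5518341064453 (103.97019958496094, 112.37982177734375) bbox (270, 201, 113, 99)
(array([0.55346601, 0.00492581]), np.float64(0.02941958848782718))
pos [0.554  0.0045 0.1097] yaw 16.53 F [-0.7 -1.9  6.6] t 3.75 w 0.0587 tiltz [ 2.e-03 -5.e-04 -1.e+00]
turn z units 0.004885926889227103
shift units [-0.024  0.032 -2.507]
```

View pics/w3.png

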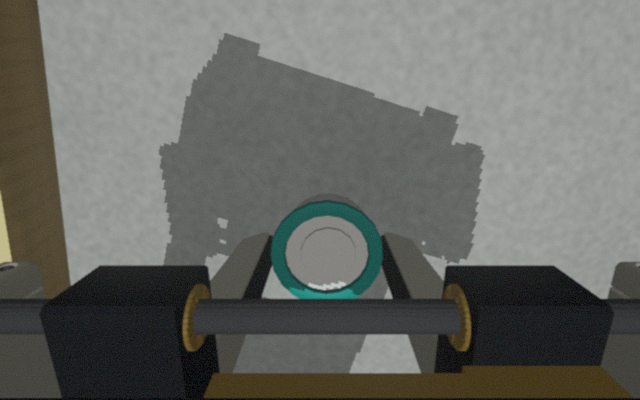

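The jaws hold the ring at (326,252), centred between the pads. I'll lift it and carry it over the hub.

Emit:
step_arm(
  dr=[
    [0,0,0],
    [0,0,0],
    [0,0,0],
    [0,0,0],
    [0,0,0],
    [0,0,0],
  ],
  dp=[
    [0,0,-0.2],
    [0,0,-0.5],
    [0,0,-0.7],
    [0,0,-0.7],
    [0,0,-0.3],
    [0,0,0],
  ],
  jaw=[56,56,56,56,56,56],
)

```text
time: 4.25
tool_pos: [0.5543, 0.0047, 0.208]
tool_rot: [[0.959, 0.284, 0.005], [0.284, -0.959, -0.0], [0.005, 0.002, -1.0]]
contact_force: [0.7, -0.7, 0.2]
gripper_width: 0.0587
gripper_force: 30.0
```

```bash
python3 - <<'E'
from h import *
c,a=shot("wrist","w4.png"); s=arm.observe(); z=s["tool_pos"][2]-.0768+.0025; print(ring(c,a,z))
go([.511,-.2545,.19],17)
E
```

```text
ellipse px 326.1692810058594 252.57815551757812 (103.24923706054688, 112.1343994140625) bbox (270, 201, 113, 99)
(array([0.55397793, 0.0052681 ]), np.float64(0.029262312765530738))
pos [0.5538 0.0047 0.2057] yaw 16.53 F [-0.6 -0.8  0.5] t 4.3 w 0.0584 tiltz [ 2.6e-03 -1.0e-04 -1.0e+00]
turn z units -0.0784502142934631
shift units [-2.918  5.884  0.391]
```

Emit:
step_arm(
  dr=[
    [0,0,-0.08],
    [0,0,0],
    [0,0,0],
    [0,0,0],
    [0,0,0],
    [0,0,0],
    [0,0,0],
    [0,0,0],
    [0,0,0],
    [0,0,0],
    [0,0,0],
  ],
  dp=[
    [-0.2,0.4,0],
    [-0.35,0.7,0],
    [-0.35,0.7,0],
    [-0.35,0.7,0],
    [-0.35,0.7,0],
    [-0.35,0.7,0],
    [-0.35,0.7,0],
    [-0.35,0.7,0.2],
    [-0.27,0.58,0.19],
    [0,0,0],
    [0,0,0],
  ],
  jaw=[56,56,56,56,56,56,56,56,56,56,56],
)

```text
time: 5.22
tool_pos: [0.5096, -0.255, 0.1865]
tool_rot: [[0.957, 0.29, -0.003], [0.29, -0.957, 0.002], [-0.002, -0.002, -1.0]]
contact_force: [0.1, -0.3, -0.0]
gripper_width: 0.0586
gripper_force: 30.0
```

```bash
python3 - <<'E'
from h import *
c,a=shot("wrist","w5.png"); s=arm.observe(); print(ring(c,a,s["tool_pos"][2]-.0767))
go([.511,-.255,.1637],17)
E
```

```text
ellipse px 326.0174560546875 252.32557678222656 (102.80103302001953, 112.49809265136719) bbox (270, 201, 113, 99)
(array([ 0.50898703, -0.25408964]), np.float64(0.029169552771255953))
pos [ 0.51   -0.2542  0.1873] yaw 16.95 F [ 0.1 -0.6  0.4] t 5.2667 w 0.0587 tiltz [-0.0018  0.0013 -1.    ]
turn z units -0.008627699055074581
shift units [0.019 0.026 0.589]
```

Emit:
step_arm(
  dr=[
    [0,0,0],
    [0,0,0],
    [0,0,0],
    [0,0,0],
    [0,0,0],
    [0,0,0],
  ],
  dp=[
    [0.04,0.01,0.1],
    [0,0,0.12],
    [0,0,0.12],
    [0,0,0.12],
    [0,0,0.1],
    [0,0,0],
  ],
  jaw=[56,56,56,56,56,56],
)

```text
time: 5.77
tool_pos: [0.5118, -0.2539, 0.1652]
tool_rot: [[0.956, 0.293, -0.001], [0.293, -0.956, 0.001], [-0.001, -0.001, -1.0]]
contact_force: [-0.5, -0.8, 0.3]
gripper_width: 0.0585
gripper_force: 30.0
```

Emit:
step_arm(
  dr=[
    [0,0,0],
    [0,0,0],
    [0,0,0],
    [0,0,0],
    [0,0,0],
    [0,0,0],
    [0,0,0],
    [0,0,0],
  ],
  dp=[
    [0,0,0.03],
    [0,0,0.02],
    [0,0,0],
    [0,0,0],
    [0,0,0],
    [0,0,0],
    [0,0,0],
    [0,0,0],
  ],
  jaw=[56,56,56,62,66,70,74,76],
)

```text
time: 6.43
tool_pos: [0.5121, -0.2543, 0.1644]
tool_rot: [[0.956, 0.292, 0.0], [0.292, -0.956, -0.0], [0.0, 0.0, -1.0]]
contact_force: [-0.5, -0.7, -0.9]
gripper_width: 0.0744
gripper_force: 0.0
```

Emit:
step_arm(
  dr=[
    [0,0,0],
    [0,0,0],
    [0,0,0],
    [0,0,0],
    [0,0,0],
    [0,0,0],
    [0,0,0],
  ],
  dp=[
    [0,0,0],
    [0,0,-0.3],
    [0,0,-0.5],
    [0,0,-0.7],
    [0,0,-0.7],
    [0,0,-0.5],
    [0,0,0],
  ],
  jaw=[76,76,76,76,76,76,76],
)

```text
time: 7.02
tool_pos: [0.5128, -0.2547, 0.2783]
tool_rot: [[0.956, 0.292, 0.006], [0.292, -0.956, -0.003], [0.005, 0.005, -1.0]]
contact_force: [-0.2, 0.0, 0.5]
gripper_width: 0.076
gripper_force: 0.0
```

```bash
python3 - <<'E'
from h import *
c,a=shot("wrist","w6.png"); print(ring(c,a,.087))
go([.452,.188,.26],1.5)
np.savez("w6.npz",K=c[0],R=c[1],p=c[2])
cv2.imwrite("pics/w6c.png",cv2.resize(a[120:270,240:420],None,fx=4,fy=4,interpolation=cv2.INTER_CUBIC))
E
```

```text
ellipse px 324.3716735839844 197.0931854248047 (64.87649536132812, 67.99910736083984) bbox (291, 165, 68, 65)
(array([ 0.51116054, -0.25360992]), np.float64(0.0289368214590254))
pos [ 0.5125 -0.2545  0.2757] yaw 17.0 F [-0.5  0.9 -0.5] t 7.0667 w 0.0763 tiltz [ 0.0039 -0.0021 -1.    ]
turn z units 2.583356368641825
shift units [ -1.222 -11.099   0.393]
```

View pics/w6c.png

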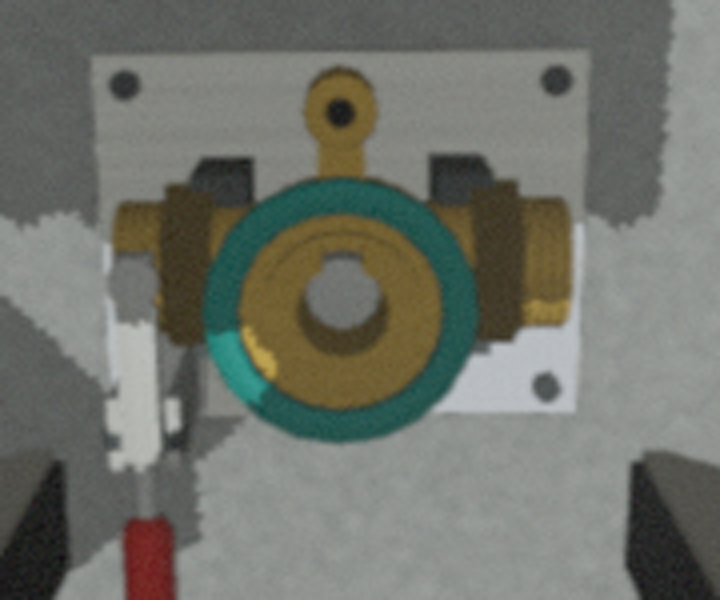

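The gasket lies around the lip, with its centre at crop (341,310) and the bore concentric with it. Now the cartridge.

```bash
python3 - <<'E'
from h import *
d=np.load("w6.npz"); c=(d["K"],d["R"],d["p"])
h=ray(c,325.8,197.8,.085); b=ray(c,325.1,146.3,.085); print(h,b,np.linalg.norm(b-h),np.degrees(np.arctan2(*(b-h)[1::-1])))
E
```

```text
[ 0.51112013 -0.25490208  0.085     ] [ 0.55322144 -0.24147189  0.085     ] 0.044191516322017454 17.69252424137445
```

Emit:
step_arm(
  dr=[
    [0,0,0.9],
    [0,0,0.9],
    [0,0,0.78],
    [0,0,0],
    [0,0,0],
    [0,0,0],
    [0,0,0],
    [0,0,0],
    [0,0,0],
    [0,0,0],
    [0,0,0],
    [0,0,0],
  ],
  dp=[
    [0,0,0],
    [0,0,0],
    [0,0,0],
    [-0.1,-0.8,0.03],
    [-0.14,-0.95,0.03],
    [-0.14,-0.95,0.03],
    [-0.14,-0.95,0.03],
    [-0.14,-0.95,0.03],
    [-0.14,-0.95,0.03],
    [-0.14,-0.95,0.03],
    [-0.14,-0.95,0.03],
    [-0.14,-0.95,0.03],
  ],
  jaw=[76,76,76,76,76,76,76,76,76,76,76,76],
)

```text
time: 8.07
tool_pos: [0.4533, 0.0819, 0.2612]
tool_rot: [[1.0, 0.026, -0.0], [0.026, -1.0, -0.0], [-0.0, 0.0, -1.0]]
contact_force: [1.4, -0.6, 0.8]
gripper_width: 0.0758
gripper_force: 0.0
```

Emit:
step_arm(
  dr=[
    [0,0,0],
    [0,0,0],
    [0,0,0],
    [0,0,0],
    [0,0,0],
    [0,0,0],
    [0,0,0],
  ],
  dp=[
    [0,-0.9,0.03],
    [0,-0.8,0.03],
    [0,-0.6,0.03],
    [0,-0.4,0.03],
    [0,0,0],
    [0,0,0],
    [0,0,0],
  ],
  jaw=[70,70,70,70,70,70,70],
)

```text
time: 8.65
tool_pos: [0.4514, 0.1877, 0.2565]
tool_rot: [[1.0, 0.027, -0.001], [0.027, -1.0, -0.0], [-0.001, 0.0, -1.0]]
contact_force: [0.2, -0.6, 0.6]
gripper_width: 0.0699
gripper_force: 0.0
```

```bash
python3 - <<'E'
from h import *
go([.452,.188,.26],1.5)
c,a=shot("wrist","w7.png"); np.savez("w7.npz",K=c[0],R=c[1],p=c[2])
for P in ([.452,.188,.084],[.452,.188,.055],[.452,.188,.042]): print(proj(c,P))
cv2.imwrite("pics/w7c.png",cv2.resize(a[60:260,200:450],None,fx=3,fy=3,interpolation=cv2.INTER_CUBIC))
E
```

```text
pos [0.4514 0.1877 0.2565] yaw 1.52 F [ 0.2 -0.6  0.6] t 8.65 w 0.0699 tiltz [-5.e-04 -4.e-04 -1.e+00]
turn z units 0.0041253722465156946
shift units [ 0.015 -0.007 -0.088]
[326.75878107 200.75167241]
[326.72547575 191.51883517]
[326.71252198 187.9278174 ]
```

View pics/w7c.png

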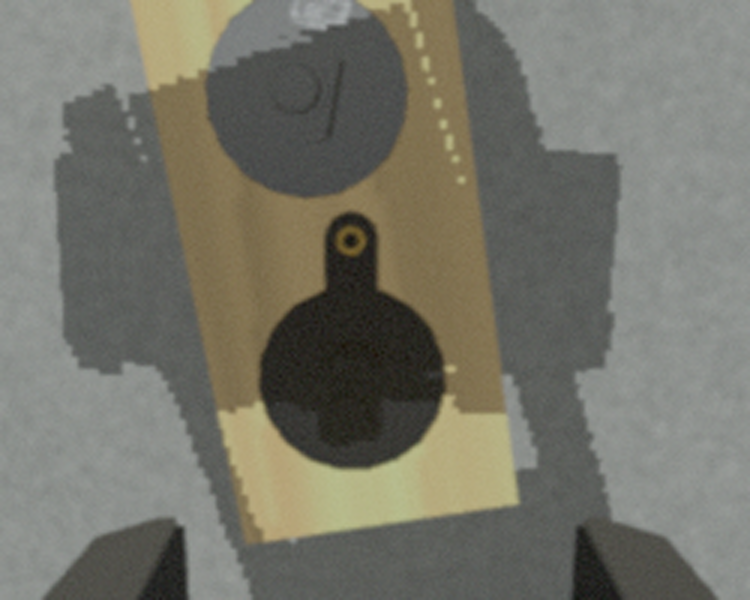

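The flange is at crop (352,377), i.e. px (317.5,185.7), and the ear hole at crop (350,240), i.e. px (316.7,140). The ear points nearly along tool x.

```bash
python3 - <<'E'
from h import *
d=np.load("w7.npz"); c=(d["K"],d["R"],d["p"]); a=cv2.imread("pics/w7.png")
g=cv2.GaussianBlur(a,(3,3),0)[:,:,2]; m=(g<62).astype(np.uint8)*255
w=np.zeros_like(m); cv2.circle(w,(317,178),60,255,-1); 
f=ray(c,317.5,185.7,.042); e=ray(c,316.7,140,.042); r=ray(c,348.3,185.7,.042)
print(f,e,np.linalg.norm(e-f),np.linalg.norm(r-f),np.degrees(np.arctan2(*(e-f)[1::-1])))
yaw=np.degrees(np.arctan2(*(e-f)[1::-1])); go([f[0],f[1],.13],yaw)
E
```

```text
[0.45388941 0.1965219  0.042     ] [0.49548245 0.19801143 0.042     ] 0.04161970028743189 0.02831436181002128 2.0510051364418023
pos [0.4515 0.1875 0.2566] yaw 1.48 F [ 1.1  0.2 -0.1] t 8.7 w 0.07 tiltz [-2.e-04 -3.e-04 -1.e+00]
turn z units -0.09438096190919805
shift units [ 0.068 -0.224  3.165]
```

Emit:
step_arm(
  dr=[
    [0,0,-0.09],
    [0,0,0],
    [0,0,0],
    [0,0,0],
    [0,0,0],
    [0,0,0],
    [0,0,0],
    [0,0,0],
    [0,0,0],
    [0,0,0],
    [0,0,0],
    [0,0,0],
  ],
  dp=[
    [0.07,-0.22,0.2],
    [0,0,0.5],
    [0,0,0.6],
    [0,0,0.6],
    [0,0,0.5],
    [0,0,0.4],
    [0,0,0.25],
    [0,0,0.12],
    [0,0,0],
    [0,0,0],
    [0,0,0],
    [0,0,0],
  ],
  jaw=[50,50,50,50,50,50,50,50,50,42,34,28],
)

```text
time: 9.7
tool_pos: [0.4544, 0.1972, 0.1309]
tool_rot: [[0.999, 0.036, 0.001], [0.036, -0.999, 0.0], [0.001, -0.0, -1.0]]
contact_force: [0.3, -0.3, 0.7]
gripper_width: 0.0346
gripper_force: 0.0
```

Emit:
step_arm(
  dr=[
    [0,0,0],
    [0,0,0],
    [0,0,0],
    [0,0,0],
    [0,0,0],
    [0,0,0],
  ],
  dp=[
    [0,0,0],
    [0,0,0],
    [0,0,0],
    [0,0,0],
    [0,0,0],
    [0,0,0],
  ],
  jaw=[22,18,14,12,12,12],
)

```text
time: 10.2
tool_pos: [0.4542, 0.1971, 0.1303]
tool_rot: [[0.999, 0.036, 0.0], [0.036, -0.999, 0.0], [0.0, -0.0, -1.0]]
contact_force: [-1.5, -0.8, 5.4]
gripper_width: 0.0176
gripper_force: 30.0
```

```bash
python3 - <<'E'
from h import *
go([.454,.1965,.129])
E
```

```text
pos [0.4542 0.1971 0.1303] yaw 2.06 F [-1.5 -0.8  5.4] t 10.2 w 0.0176 tiltz [ 4.e-04  1.e-04 -1.e+00]
shift units [-0.004  0.016  0.032]
```

Emit:
step_arm(
  dr=[
    [0,0,0],
    [0,0,0],
    [0,0,0],
    [0,0,0],
    [0,0,0],
    [0,0,0],
    [0,0,0],
  ],
  dp=[
    [0,0,-0.2],
    [0,0,-0.5],
    [0,0,-0.7],
    [0,0,-0.8],
    [0,0,-0.7],
    [0,0,-0.4],
    [0,0,0],
  ],
  jaw=[12,12,12,12,12,12,12],
)

```text
time: 10.78
tool_pos: [0.4547, 0.1974, 0.2662]
tool_rot: [[0.999, 0.036, 0.005], [0.036, -0.999, 0.002], [0.005, -0.002, -1.0]]
contact_force: [0.0, 0.2, -0.2]
gripper_width: 0.0179
gripper_force: 30.0
```

```bash
python3 - <<'E'
from h import *
c,a=shot("wrist","w8.png"); go([.511,-.2547,.24],17.3)
np.savez("w8.npz",K=c[0],R=c[1],p=c[2]); s=arm.observe(); print(proj(c,np.array(s["tool_pos"])-[0,0,.0883]))
cv2.imwrite("pics/w8c.png",cv2.resize(a[120:320,200:450],None,fx=3,fy=3,interpolation=cv2.INTER_CUBIC))
E
```

```text
pos [0.4543 0.1972 0.2637] yaw 2.06 F [-0.2 -0.3 -1.8] t 10.8333 w 0.0177 tiltz [ 0.0025  0.001  -1.    ]
turn z units -2.539540635298097
shift units [-2.007 11.208  0.592]
[328.02411573 244.07174889]
```

View pics/w8c.png

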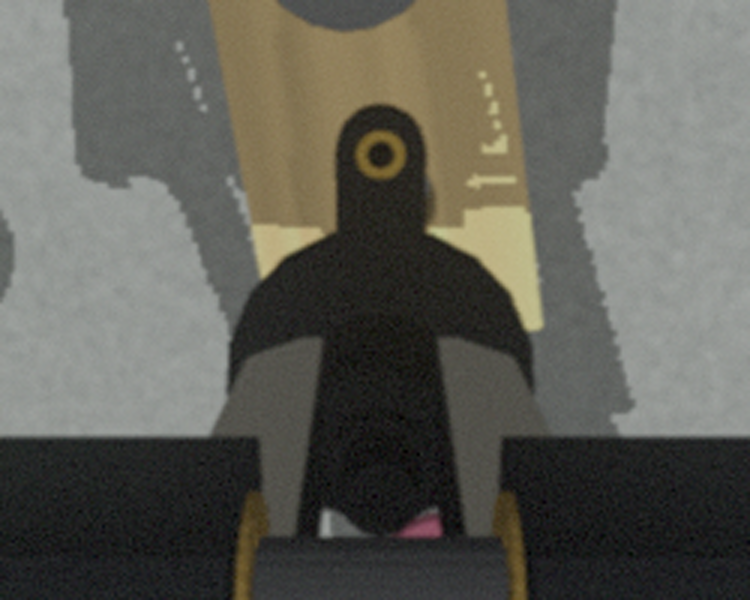

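The cartridge is held upright, with its ear hole at px (327.0,171.3).

```bash
python3 - <<'E'
from h import *
d=np.load("w8.npz"); c=(d["K"],d["R"],d["p"]); s=arm.observe(); p=np.array(s["tool_pos"]);R=np.array(s["tool_rot"])
P=ray(c,327,171.3,p[2]-.0883+.0002); print("ear in tool",R.T@(P-p))
a=cv2.imread("pics/w8.png")[:,:,2]
# flange left/right edges px near row 240
print(a[230,265:300].tolist(),a[230,360:390].tolist())
E
```

```text
ear in tool [ 0.04143911 -0.00049605  0.08820711]
[144, 143, 144, 144, 147, 148, 147, 145, 144, 151, 139, 107, 86, 56, 29, 37, 32, 41, 37, 36, 35, 36, 44, 39, 39, 32, 37, 39, 37, 32, 34, 40, 35, 32, 38] [29, 31, 36, 34, 39, 26, 28, 41, 35, 32, 43, 43, 35, 33, 54, 95, 130, 132, 127, 120, 101, 96, 95, 96, 99, 95, 97, 98, 97, 99]
```

Emit:
step_arm(
  dr=[
    [0,0,-0.9],
    [0,0,-0.9],
    [0,0,-0.74],
    [0,0,0],
    [0,0,0],
    [0,0,0],
    [0,0,0],
    [0,0,0],
    [0,0,0],
    [0,0,0],
    [0,0,0],
    [0,0,0],
  ],
  dp=[
    [0,0,0],
    [0,0,0],
    [0,0,0],
    [-0.1,0.7,0],
    [-0.17,0.94,0],
    [-0.17,0.94,0],
    [-0.17,0.94,0],
    [-0.17,0.94,0],
    [-0.17,0.94,0],
    [-0.17,0.94,0],
    [-0.17,0.94,0],
    [-0.17,0.94,0],
  ],
  jaw=[12,12,12,12,12,12,12,12,12,12,12,12],
)

```text
time: 11.83
tool_pos: [0.4954, -0.1361, 0.2603]
tool_rot: [[0.955, 0.297, -0.002], [0.297, -0.955, 0.001], [-0.001, -0.001, -1.0]]
contact_force: [0.3, 0.8, -0.2]
gripper_width: 0.0179
gripper_force: 30.0
```

Emit:
step_arm(
  dr=[
    [0,0,0],
    [0,0,0],
    [0,0,0],
    [0,0,0],
    [0,0,0],
    [0,0,0],
    [0,0,0],
  ],
  dp=[
    [-0.2,0.94,0],
    [-0.17,0.94,0.1],
    [-0.1,0.7,0.2],
    [-0.07,0.4,0.2],
    [0,0,0],
    [0,0,0],
    [0,0,0],
  ],
  jaw=[12,12,12,12,12,12,12],
)

```text
time: 12.42
tool_pos: [0.5108, -0.2534, 0.2414]
tool_rot: [[0.955, 0.298, -0.001], [0.298, -0.955, 0.001], [-0.001, -0.001, -1.0]]
contact_force: [0.1, 0.7, -0.1]
gripper_width: 0.018
gripper_force: 30.0
```

```bash
python3 - <<'E'
from h import *
go([.511,-.2547,.22],17.3)
c,a=shot("wrist","w9.png")
E
```

```text
pos [ 0.5108 -0.2534  0.2414] yaw 17.33 F [ 0.1  0.7 -0.1] t 12.4167 w 0.018 tiltz [-9.e-04  8.e-04 -1.e+00]
turn z units 0.00445277818869035
shift units [-0.004  0.032  0.534]
```

Emit:
step_arm(
  dr=[
    [0,0,0],
    [0,0,0],
    [0,0,0],
    [0,0,0],
    [0,0,0],
  ],
  dp=[
    [0.024,0.05,0.3],
    [0,0,0.4],
    [0,0,0.18],
    [0,0,0],
    [0,0,0],
  ],
  jaw=[12,12,12,12,12],
)

```text
time: 12.88
tool_pos: [0.5124, -0.2556, 0.2066]
tool_rot: [[0.955, 0.298, -0.0], [0.298, -0.955, 0.0], [-0.0, -0.0, -1.0]]
contact_force: [-0.5, -0.4, 0.0]
gripper_width: 0.0176
gripper_force: 30.0
```

Emit:
step_arm(
  dr=[
    [0,0,0],
    [0,0,0],
    [0,0,0],
    [0,0,0],
    [0,0,0],
  ],
  dp=[
    [0,0,0.04],
    [0,0,0.04],
    [0,0,0.04],
    [0,0,0.03],
    [0,0,0],
  ],
  jaw=[12,12,12,12,12],
)

```text
time: 13.3
tool_pos: [0.5124, -0.2561, 0.2006]
tool_rot: [[0.955, 0.297, -0.0], [0.297, -0.955, 0.0], [-0.0, -0.0, -1.0]]
contact_force: [-0.2, -0.0, -0.8]
gripper_width: 0.0175
gripper_force: 30.0
```

Emit:
step_arm(
  dr=[
    [0,0,0],
    [0,0,0],
    [0,0,0],
    [0,0,0],
    [0,0,0],
  ],
  dp=[
    [0,0,0.03],
    [0,0,0.03],
    [0,0,0.03],
    [0,0,0.03],
    [0,0,0],
  ],
  jaw=[12,12,12,12,12],
)

```text
time: 13.72
tool_pos: [0.5123, -0.2559, 0.1956]
tool_rot: [[0.955, 0.297, -0.0], [0.297, -0.955, 0.0], [-0.0, -0.0, -1.0]]
contact_force: [0.1, 1.4, -1.8]
gripper_width: 0.0176
gripper_force: 30.0
```

Emit:
step_arm(
  dr=[
    [0,0,0],
    [0,0,0],
    [0,0,0],
    [0,0,0],
  ],
  dp=[
    [0,0,0.03],
    [0,0,0.03],
    [0,0,0.02],
    [0,0,0],
  ],
  jaw=[12,12,12,12],
)

```text
time: 14.05
tool_pos: [0.5124, -0.256, 0.1925]
tool_rot: [[0.955, 0.297, -0.0], [0.297, -0.955, 0.0], [-0.0, -0.0, -1.0]]
contact_force: [-0.4, 2.4, -2.0]
gripper_width: 0.0177
gripper_force: 30.0
```

Emit:
step_arm(
  dr=[
    [0,0,0],
    [0,0,0],
    [0,0,0],
    [0,0,0],
    [0,0,0],
    [0,0,0],
  ],
  dp=[
    [0,-0.012,0.03],
    [0,0,0.03],
    [0,0,0.03],
    [0,0,0.03],
    [0,0,0.02],
    [0,0,0],
  ],
  jaw=[12,12,12,12,12,12],
)

```text
time: 14.55
tool_pos: [0.5123, -0.2557, 0.1873]
tool_rot: [[0.955, 0.297, 0.0], [0.297, -0.955, -0.0], [0.0, 0.0, -1.0]]
contact_force: [-0.7, 0.0, 1.8]
gripper_width: 0.0176
gripper_force: 30.0
```

Emit:
step_arm(
  dr=[
    [0,0,0],
    [0,0,0],
    [0,0,0],
    [0,0,0],
    [0,0,0],
    [0,0,0],
  ],
  dp=[
    [0,0,0.03],
    [0,0,0.03],
    [0,0,0.03],
    [0,0,0.03],
    [0,0,0],
    [0,0,0],
  ],
  jaw=[12,12,12,12,12,12],
)

```text
time: 15.05
tool_pos: [0.5124, -0.2557, 0.183]
tool_rot: [[0.955, 0.297, 0.001], [0.297, -0.955, -0.0], [0.0, 0.001, -1.0]]
contact_force: [-2.4, 0.8, 8.3]
gripper_width: 0.0177
gripper_force: 30.0
```

Emit:
step_arm(
  dr=[
    [0,0,0],
    [0,0,0],
    [0,0,0],
    [0,0,0],
    [0,0,0],
    [0,0,0],
  ],
  dp=[
    [0,0,0.02],
    [0,0,0.02],
    [0,0,0.02],
    [0,0,0],
    [0,0,0],
    [0,0,0],
  ],
  jaw=[12,12,12,12,12,12],
)

```text
time: 15.55
tool_pos: [0.5124, -0.2557, 0.1813]
tool_rot: [[0.955, 0.297, 0.001], [0.297, -0.955, -0.001], [0.001, 0.001, -1.0]]
contact_force: [-6.1, 2.5, 15.3]
gripper_width: 0.0176
gripper_force: 30.0
```

Emit:
step_arm(
  dr=[
    [0,0,0],
    [0,0,0],
    [0,0,0],
    [0,0,0],
  ],
  dp=[
    [0,0,0.02],
    [0,0,0],
    [0,0,0],
    [0,0,0],
  ],
  jaw=[12,12,12,12],
)

```text
time: 15.88
tool_pos: [0.5124, -0.2557, 0.1812]
tool_rot: [[0.955, 0.297, 0.001], [0.297, -0.955, -0.001], [0.001, 0.001, -1.0]]
contact_force: [-8.9, 4.6, 22.7]
gripper_width: 0.0179
gripper_force: 30.0
```

Emit:
step_arm(
  dr=[
    [0,0,0],
    [0,0,0],
    [0,0,0],
    [0,0,0],
  ],
  dp=[
    [-0.015,0.005,0.01],
    [0,0,0],
    [0,0,0],
    [0,0,0],
  ],
  jaw=[12,12,12,12],
)

```text
time: 16.22
tool_pos: [0.5123, -0.2558, 0.1812]
tool_rot: [[0.955, 0.298, 0.002], [0.298, -0.955, -0.0], [0.002, 0.001, -1.0]]
contact_force: [-6.6, 7.4, 24.6]
gripper_width: 0.0178
gripper_force: 30.0
```

```bash
python3 - <<'E'
from h import *
go([.5124,-.2557,.1812])
c,a=shot("wrist","w10.png"); c2,b=shot("scene","s2.png")
u,v=proj(c2,[.511,-.255,.09]).astype(int)
print(proj(c,[.511,-.255,.085]))
A=cv2.resize(a[120:270,230:420],None,fx=2.1,fy=2.1,interpolation=cv2.INTER_CUBIC)
B=cv2.resize(b[v-40:v+40,u-50:u+50],(A.shape[0]*100//80,A.shape[0]),interpolation=cv2.INTER_CUBIC)
cv2.imwrite("pics/fin.png",np.hstack([A,B])); print(A.shape,B.shape)
E
```

```text
pos [ 0.5123 -0.2558  0.1812] yaw 17.31 F [-6.6  7.4 24.6] t 16.2167 w 0.0178 tiltz [ 2.4e-03 -3.0e-04 -1.0e+00]
shift units [ 0.003 -0.002  0.001]
[325.35843414 241.16580602]
(315, 399, 3) (315, 393, 3)
```

View pics/fin.png

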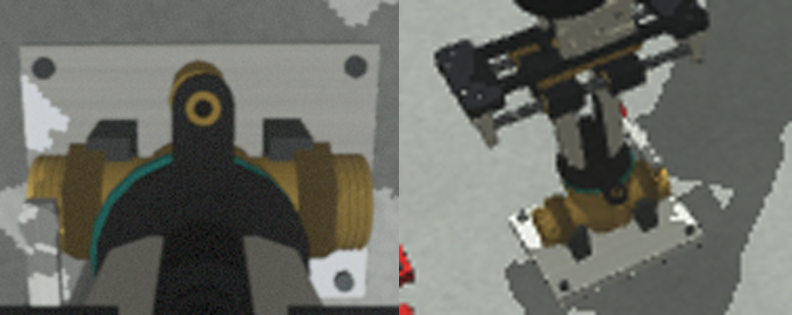

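The flange sits flush on the gasket, with the ear over the boss. The height matches home and the push is 24 N, above the 11 N spring, so I'm handing it in.

```bash
python3 -c "
from station import arm
print(arm.job_done())"
```

```text
the job is handed in; nothing more can be done
None
```

The valve is assembled and handed in: the gasket lies around the lip, and the keyed cartridge is held pressed home on it with about 24 N (the spring needs 11 N), after about 16 s of the 67 s allowed.

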